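# Index the sensor carousel to the next head

## Task

The sensor head under the gas hood has been calibrated; now bring the other head on the carousel, in the socket next to it, under the hood. With the fingertips press the indexing plunger's knob right in and, keeping it in, turn the table by one hole, the way that brings that head under the hood, then let the plunger spring right out into the hole so that the table is locked. Leave the heads and the plug untouched in their sockets, pick nothing up and do not disturb the other things on the bench.

Things in the scene. Friction and masses are not known exactly. Their poses are not given: they have to be found in the camera images.
- carousel: the carousel, bolted to the bench; its place and yaw vary. Origin on the bench under the table's axis; x points from the axis to the hood, z up. A mounting plate (12 mm thick) and a grey round base 372 mm across; the top of the base, 52 mm above the bench, is a fixed steel index plate with six bushed 17 mm holes, 60 degrees apart on a 160 mm radius, joined by a narrow circular slot
- table_axis (a point): point on the vertical axis of the aluminium turntable, on its top face, 66 mm above the bench. The turntable is 260 mm across and lies over the index plate; it has six round black sockets (58 mm across outside, 48 mm inside, 18 mm tall) on an 85 mm radius
- gas_hood (a point): centre of the lower rim of the clear gas hood, 62 mm across, fixed over the far side of the turntable, 137 mm above the bench and 9 mm above the top of a head; the socket straight below it is the one under the hood. Its bracket, on a post beyond the base, reaches 196 mm above the bench
- knob (a point): centre of the plunger's round black knob, 56 mm across, on the floor of its dish (48 mm across, 4 mm deep; its rim lets a fingertip push sideways). It stands on a lug of the turntable, 160 mm from the axis, on the near side at the start, and goes round with the table. The dish floor is 101 mm above the bench with the plunger out, 83 mm fully in; knob underside 93 mm (out), boss below it 73 mm
- plunger (a joint): how far the plunger is pressed in (straight down), m: 0 out, 0.018 fully in; its spring takes 5 to 10 N. Out, it locks the table in a hole (play 0.2 degree). In by more than 0.014 the table is free and passes the holes. Let go between holes it stays in at 0.0135, riding under the plate, and springs out within 5 mm (along the arc) of a hole's centre, drawing the table to it
- turntable (a joint): angle of the turntable, rad, positive counter-clockwise seen from above; 0 at the start, with the plunger out in a hole; the neighbouring holes are at +1.047 and -1.047. Unlocked it turns without end, with light friction (about 0.08 N m), and stays where it is left
- head_next_c (a point): centre of the sensor head to be brought under the hood: a steel cylinder 45 mm across and 62 mm tall with a dark disc on top, standing loose in one of the two sockets next to the one under the hood (to the left or to the right of it as seen from the robot: this varies; the other of the two has the plug). Its centre is 97 mm above the bench, its top 128 mm
- head_tested_c (a point): centre of the same kind of sensor head, already calibrated, standing loose in the socket under the hood at the start
- blank_plug_c (a point): grey plastic blanking plug, 45 mm across, 26 mm tall with a small grip knob on top (46 mm over all), standing loose in the socket on the other side of the one under the hood; this point is 13 mm above its underside. The other three sockets are empty
- spare_head_c (a point): centre of a spare sensor head standing upright on the bench beside the carousel's near side, steel, 45 mm across, 62 mm tall; this point is 31 mm above the bench
- dust_cap_c (a point): centre of an open grey plastic cap, 36 mm across, 16 mm tall, lying on the near right corner of the carousel's mounting plate (plate top 12 mm above the bench)
- analyser_c (a point): centre of a black hand-held gas analyser lying on the bench to the left, 85 x 210 x 55 mm
- probe_c (a point): sampling probe lying on the bench to the left: point in its 30 mm thick hand grip, whose steel rod, 8 mm thick, runs 310 mm from this point along the point's x axis
- gas_canister_c (a point): centre of an upright aluminium gas canister, 74 mm across, 235 mm tall with its valve, on the bench to the right
- regulator_c (a point): centre of the brass block of a loose pressure regulator with two 48 mm gauges, about 145 mm wide over the gauges and 45 mm tall, on the bench to the right
- spanner_grip (a point): handle of a spanner lying flat on the bench to the near right, about 200 mm long
Things that resemble listed ones, but are neither listed nor needed, are in the scene too. Leave any brown or turquoise look-alike of the part that bears head_next_c alone.

How it is judged:
By the outcome, as a careful person would: the job done as asked, in the order asked, and still so for the second after the job is handed in, with the robot touching nothing.
It also fails if it takes over 38 s, if anything falls off the work surface, if the arm or the gripper's body presses on something with over 40 N, if the wrist force passes 120 N, or if a joint passes its speed limit or range.

## Robot

A 7-joint arm with a two-finger parallel gripper is mounted at the origin on the work surface. World frame = base frame: x ahead of the robot, y to its left, z up, the work surface at z = 0. Lengths are in m, angles in rad, forces in N, time in s.
With the tool pointing down it reaches from about 0.4 to 0.75 m from the base axis. Payload 19.5 kg.
Tool frame: the origin (TCP) lies at the very end of the fingers, on their centre line; the grasp point (between the pads) lies 19 mm behind it (robot.grip_point_offset is the distance from the TCP to the grasp point, in m); z points along the fingers, y is the direction in which the jaws open and shut (so a half turn about z gives the same grasp; the last joint's range is limited). The gripper opens to 85 mm and grips with 20 to 120 N. Pads are 22 mm wide; open, the fingers measure 114 mm over their backs; the gripper's body (76 mm by 85 mm) begins 54 mm behind the grasp point. The pads swing forward as they close: fully open they stand 13 mm farther back than shut.
Start: joints at [1.155, 0.707, -0.028, 1.485, 0.022, 0.951, -0.075], TCP at [0.21, -0.535, 0.231] pointing down, gripper open.
Joint ranges: [-2.71, 2.71], [-0.32, 2.16], [-1.57, 1.52], [0, 2.45], [-1.46, 4.6], [0, 2.02], [-2.83, 2.83]. Speed limits (rad/s): [1.89, 1.89, 2.57, 2.57, 3.01, 3.01, 3.01].

## Interface

Orientations are given as a 3x3 rotation matrix whose columns are the frame's x, y, z axes.
In Python, from station import robot, viewer, monitor gives the robot as it stands. Calls block until the motion is done:
- robot.movep(position, orientation): joint-space move of the TCP to a pose.
- robot.move_linear(position, speed=0.15, rot=None, contact_N=None): straight line of the TCP; rot=None keeps the orientation; speed is the mean speed in m/s. With contact_N (N) it stops when the force on the tool has changed by that much, and returns True; else False.
- robot.move_j(angles): joint-space move.
- robot.command_gripper(opening, force=None): finger opening in m; force is the grip in N (None keeps the last); returns when the fingers have stopped.
- robot.sleep(seconds).
- robot.ik(position, orientation): joint angles nearest the present ones, or None.
- viewer.camera(name): name is "side" or "top" or "wrist"; returns the picture (420x560x3 uint8, red, green, blue); there is no depth.
- viewer.get_calibration(name): a dict with "fx", "fy", "cx", "cy" (pixels), "D" ([k1, k2, p1, p2, k3] as OpenCV has them; the pictures are not rectified), "cam_to_world" (4x4, takes a point from camera to world coordinates); the wrist camera has in their place "hand_eye" (4x4, takes a point from camera to tool coordinates, whose origin is the TCP and whose axes are the flange's). Camera axes: x right, y up, looking along -z (the intrinsics and any distortion apply to the point x, -y, -z); pixel columns grow to the right and rows downward; lengths in m; the calibration is good to about 2 mm. A picture is of the moment at which its call begins: read the wrist's pose just before it. get_calibration takes no time and is no camera call.
A pose or a line that the arm cannot do raises robot.Unreachable and nothing moves.
- robot.close_job(): hands the job in, once; it reports no verdict.
Readings, each from a call of its own:
- monitor.current_time_s(): time.
- monitor.current_joints(): joint angles.
- monitor.current_qd(): joint speeds.
- monitor.current_effort(): joint torques, N m.
- monitor.current_eef_pos(): TCP position.
- monitor.current_eef_rot(): TCP orientation.
- monitor.current_wrist_force(): force on the tool from outside, world axes, zero at the start.
- monitor.current_torque(): the same for the moment, N m.
- monitor.current_gripper_width(): finger opening in m.
Only numpy, scipy, OpenCV 4.12 (cv2) and the standard library are available. Lean on these libraries where they do the work, as an engineer would, in place of code of your own. Each camera call takes 0.05 s, during which the arm holds its last target. There are 200 camera calls.

## Working session

There is one attempt and no reset: what is moved stays moved. The work goes in short steps, each a Python script; the robot and the scene stay as the last script left them, time stands still between calls to the robot, and variables do not carry over. Pictures are saved under pics/ and viewed, about 8 in all and at most 12, crops included, and the job is handed in when it is done.

```bash
ls; mkdir -p pics; python3 - <<'E'
from station import robot, viewer, monitor
import cv2,numpy as np
print(monitor.current_time_s())
for n in("top","side"):
    im=viewer.camera(n); cv2.imwrite(f"pics/{n}0.png",im[:,:,::-1])
    c=viewer.get_calibration(n); print(n,{k:np.round(v,4).tolist() for k,v in c.items()})
a=[cv2.imread(f"pics/{n}0.png") for n in("top","side")]
E
```

```text
pics
0.0
top {'fx': 492.1311, 'fy': 492.1311, 'cx': 274.8572, 'cy': 201.8355, 'D': [-0.1725, 0.0, 0.0, 0.0, 0.0], 'cam_to_world': [[-0.0109, 0.9909, -0.1343, 0.3377], [-0.9999, -0.0106, 0.0028, -0.0192], [0.0014, 0.1343, 0.9909, 1.4193], [0.0, 0.0, 0.0, 1.0]]}
side {'fx': 404.2037, 'fy': 404.2037, 'cx': 274.6215, 'cy': 215.6369, 'D': [0.0054, 0.0, 0.0, 0.0, 0.0], 'cam_to_world': [[-0.9538, 0.2396, -0.1814, 0.3125], [-0.3002, -0.7316, 0.612, 0.7052], [0.0139, 0.6382, 0.7697, 0.985], [0.0, 0.0, 0.0, 1.0]]}
```

View pics/top0.png

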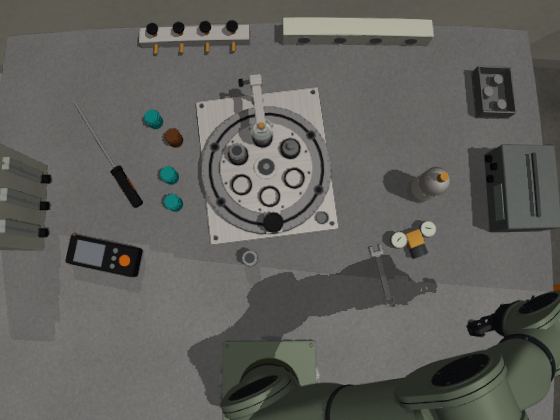

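View pics/side0.png

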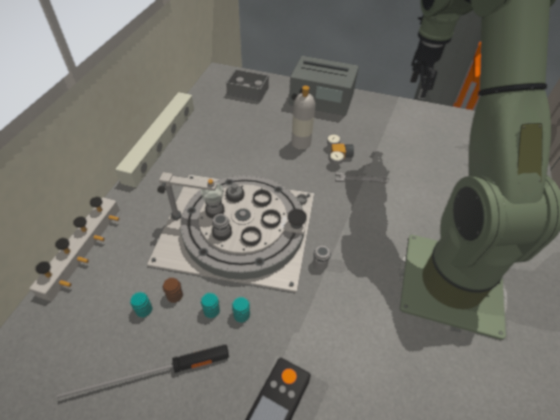

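The top view shows the carousel axis near (266,167), the knob at (273,222) and the hood at (261,128). The two sockets beside the hood are at (237,153) and (290,147), one holding the head and the other the plug. The turquoise and brown look-alikes are on the bench at the left. I'll enlarge the sockets to tell which is which.

```bash
cat > h.py <<'E'
import cv2,numpy as np
from station import robot,viewer,monitor
def ray(name,uv,T=None):
    c=viewer.get_calibration(name); K=np.array([[c["fx"],0,c["cx"]],[0,c["fy"],c["cy"]],[0,0,1]])
    p=cv2.undistortPoints(np.array(uv,float).reshape(-1,1,2),K,np.array(c["D"]))[:,0]
    T=np.array(c["cam_to_world"]) if T is None else T
    d=np.c_[p[:,0],-p[:,1],-np.ones(len(p))]@T[:3,:3].T
    return T[:3,3],d
def plane(name,uv,z,T=None):
    o,d=ray(name,uv,T); return o+d*((z-o[2])/d[:,2])[:,None]
E
python3 - <<'E'
from h import *
a=cv2.imread("pics/top0.png");b=cv2.imread("pics/side0.png")
ca=cv2.resize(a[85:250,190:345],None,fx=3,fy=3,interpolation=cv2.INTER_CUBIC)
cb=cv2.resize(b[165:285,150:335],(495,330) and None,fx=2.2,fy=2.2,interpolation=cv2.INTER_CUBIC)
W=np.zeros((495,465+320,3),np.uint8);W[:,:465]=ca
cb=cv2.resize(b[165:265,195:265],(320,457),interpolation=cv2.INTER_CUBIC);W[:457,465:]=cb
cv2.imwrite("pics/crop1.png",W)
# knob: black blob
m=((a.max(2)<45)*255).astype(np.uint8);n,l,s,c=cv2.connectedComponentsWithStats(m)
for i in range(1,n):
    if s[i,4]>60 and 195<c[i][0]<340 and 85<c[i][1]<245: print("blk",c[i].round(1),s[i],plane("top",[c[i]],.105)[0].round(4))
# mounting plate: bright
m=((a.min(2)>150)*255).astype(np.uint8);m[:, :190]=0;m[:85]=0;m[:,345:]=0;m[250:]=0
p=cv2.findNonZero(m);h=cv2.convexHull(p);r=cv2.minAreaRect(h);bx=cv2.boxPoints(r)
print("plate",bx.round(1).tolist()); q=plane("top",bx,.012);print(q.round(4).tolist(),q.mean(0),np.linalg.norm(np.diff(q,axis=0),axis=1))
# base: circle by rays from hue: the dark ring of base outside
print(plane("top",[(266,167)],.066),plane("top",[(261,128)],.137))
for n_,uv in dict(L=(237,153),R=(290,147)).items(): print(n_,plane("top",[uv],.12))
E
```

```text
blk [286.9 119.2] [265 113  43  19  94] [ 0.7467 -0.0588  0.105 ]
blk [234.6 125.2] [217 115  38  28  99] [0.7312 0.0861 0.105 ]
blk [261.7 143.1] [253 138  19   9  63] [0.6791 0.0115 0.105 ]
blk [320.1 161.7] [313 139  11  46  98] [ 0.6252 -0.1477  0.105 ]
blk [288.8 151.6] [281 140  19  19  85] [ 0.6542 -0.0628  0.105 ]
blk [237.8 159.8] [228 150  20  15  80] [0.633  0.0769 0.105 ]
blk [211.7 174.9] [209 152  10  46  93] [0.5917 0.1481 0.105 ]
blk [269.1 195.8] [260 187  20  20  69] [ 0.5325 -0.0076  0.105 ]
blk [271.7 218.9] [223 194  94  39 493] [ 0.4697 -0.014   0.105 ]
plate [[192.1999969482422, 94.0], [318.5, 78.0], [337.5, 227.60000610351562], [211.1999969482422, 243.60000610351562]]
[[0.8594, 0.2223, 0.012], [0.9055, -0.1595, 0.012], [0.4517, -0.2024, 0.012], [0.4096, 0.1604, 0.012]] [0.65655211 0.00518979 0.012     ] [0.38454799 0.45583372 0.36523201]
[[0.61997462 0.00066038 0.066     ]] [[0.71270603 0.01226004 0.137     ]]
L [[0.64834368 0.07810559 0.12      ]]
R [[ 0.66341876 -0.06564344  0.12      ]]
```

View pics/crop1.png

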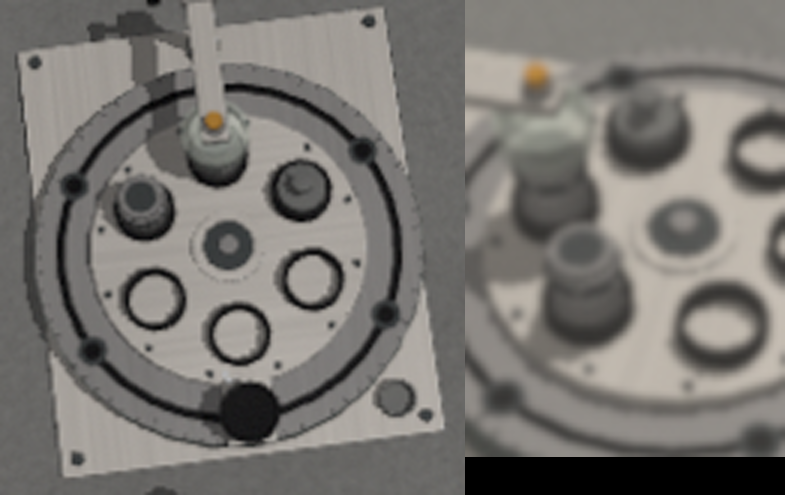

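The left socket, crop (142,207), top-view (237,154), has the tall steel cylinder with a dark disc on top, so it is head_next. The right one, crop (300,188), is the low plug with its grip knob. The turquoise and brown ones are on the bench. The table must therefore turn clockwise by −60°, which takes the knob from the near side towards +y. Next I'll work out the geometry and hover over the knob.

```bash
python3 - <<'E'
from h import *
P=np.array([(74,186),(386,314),(362,150),(92,351)])/3.+[190-.33,85-.33]
q=plane("top",P,.052)[:,:2]; print(q.round(4).tolist(),q[:2].mean(0),q[2:].mean(0),np.linalg.norm(q-q.mean(0),axis=1))
A=q.mean(0); k=plane("top",[np.array([248.,411])/3+[189.67,84.67]],.105)[0,:2]
b=cv2.imread("pics/side0.png");m=((b.max(2)<45)*255).astype(np.uint8);n,l,s,c=cv2.connectedComponentsWithStats(m)
for i in range(1,n):
    if s[i,4]>40 and 270<c[i][0]<320 and 200<c[i][1]<240: print("side",c[i],s[i],plane("side",[c[i]],.1)[0])
print("A",A,"k",k,np.linalg.norm(k-A),np.degrees(np.arctan2(*(k-A)[::-1])))
R0=np.array(monitor.current_eef_rot());print(R0.round(3))
robot.command_gripper(0.0,40)
for yaw in (0,90,180,-90):
    t=np.radians(yaw);c,s_=np.cos(t),np.sin(t);R=np.array([[c,s_,0],[s_,-c,0],[0,0,-1.]])
    j=robot.ik([*k,.2],R);print(yaw,None if j is None else np.round(j,2))
print(viewer.get_calibration("wrist")["hand_eye"],monitor.current_time_s(),monitor.current_gripper_width())
E
```

```text
[[0.6841, 0.1482], [0.5573, -0.1461], [0.7164, -0.127], [0.5251, 0.13]] [0.62068225 0.00109271] [0.62075729 0.00148294] [0.1600377  0.16042576 0.16006959 0.16033788]
A [0.62071977 0.00128783] k [ 0.46224803 -0.01565691] 0.15937507635966877 -173.89678542875603
[[ 0.931  0.365 -0.   ]
 [ 0.365 -0.931  0.001]
 [-0.    -0.001 -1.   ]]
0 [-0.15  0.61  0.2   1.93 -0.19  0.63 -1.4 ]
90 [ 0.12  0.6  -0.26  1.92  0.24  0.65 -0.29]
180 [ 0.36  0.66 -0.7   1.91  0.59  0.78  0.9 ]
-90 [-0.4   0.69  0.67  1.93 -0.63  0.74 -2.5 ]
[[ 8.80740508e-04  9.47212219e-01  3.20606045e-01  8.31697655e-02]
 [ 9.99999579e-01 -7.51682787e-04 -5.26306410e-04  2.54365602e-04]
 [-2.57529818e-04  3.20606373e-01 -9.47212482e-01 -1.41823028e-01]
 [ 0.00000000e+00  0.00000000e+00  0.00000000e+00  1.00000000e+00]] 0.8667 0.00030181647264761365
```

```bash
cat >> h.py <<'E'
A=np.array([.6207,.0013]); A0=np.radians(-173.6)
R=np.array([[0,1,0],[1,0,0],[0,0,-1.]])
def kn(deg,z): 
    a=A0+np.radians(deg); return [A[0]+.16*np.cos(a),A[1]+.16*np.sin(a),z]
E
python3 - <<'E'
from h import *
robot.movep(kn(0,.21),R)
T=np.eye(4);T[:3,:3]=monitor.current_eef_rot();T[:3,3]=monitor.current_eef_pos()
H=T@np.array(viewer.get_calibration("wrist")["hand_eye"]);np.save("H.npy",H)
im=viewer.camera("wrist");cv2.imwrite("pics/w1.png",im[:,:,::-1])
c=viewer.get_calibration("wrist");print(c["fx"],c["cx"],c["cy"],c["D"])
K=np.array([[c["fx"],0,c["cx"]],[0,c["fy"],c["cy"]],[0,0,1]])
def proj(p):
    q=(np.linalg.inv(H)@np.r_[p,1])[:3];return cv2.projectPoints(np.array([[q[0],-q[1],-q[2]]]),np.zeros(3),np.zeros(3),K,np.array(c["D"]))[0].ravel()
print("knob expected",proj(kn(0,.101)),T[:3,3],monitor.current_time_s(),monitor.current_wrist_force())
for d in(0,-60,-120):
    for s in (robot.ik(kn(d,.083),R),): print(d,None if s is None else np.round(s,2))
E
```

```text
329.48891991212406 272.8982886987441 209.12037642369006 [-0.0439658  0.         0.         0.         0.       ]
knob expected [271.85581009 205.24581627] [ 0.46178224 -0.01736534  0.20996601] 2.9917 [-0.16052695  0.11164828 -0.07304561]
0 [ 0.05  0.81 -0.15  2.04  0.35  0.31 -0.39]
-60 [-0.2   0.88 -0.19  1.76  0.3   0.53 -0.58]
-120 [-0.17  1.09 -0.24  1.08  0.25  1.   -0.42]
```

View pics/w1.png

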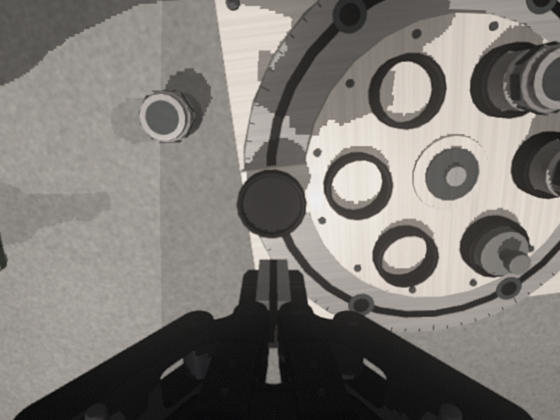

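The wrist view shows the knob centred at (271,204) against a predicted (272,205), so the geometry agrees. The fingertips are closed and narrower than the dish. I'll press now.

```bash
python3 - <<'E'
from h import *
F=lambda t:print(t,np.round(monitor.current_eef_pos(),4),np.round(monitor.current_wrist_force(),1),round(monitor.current_time_s(),2))
robot.move_linear(kn(0,.112),.12);F("pre")
print(robot.move_linear(kn(0,.094),.03,contact_N=3));F("touch")
for z in(.090,.085,.083,.0825):
    hit=robot.move_linear(kn(0,z),.04,contact_N=25);F(z)
    if hit:break
E
```

```text
pre [ 0.4619 -0.0166  0.1125] [-0.   0.2  0.4] 3.96
True
touch [ 0.4619 -0.0165  0.0992] [0.7 0.5 6.3] 4.42
0.09 [ 0.4618 -0.0165  0.09  ] [ 0.4 -0.8  7.9] 4.81
0.085 [ 0.4619 -0.0165  0.0851] [0.5 0.  9.2] 5.08
0.083 [ 0.4619 -0.0165  0.0832] [-0.4  0.  10.5] 5.33
0.0825 [ 0.4619 -0.0165  0.083 ] [-1.9  0.5 17.2] 5.58
```

```bash
python3 - <<'E'
from h import *
F=lambda t:print(t,np.round(monitor.current_eef_pos(),4),np.round(monitor.current_wrist_force(),1),round(monitor.current_time_s(),2))
for i in range(1,13):
    robot.move_linear(kn(-5*i,.0824),.07)
    if i%2==0 or i==1:F(-5*i)
    if np.linalg.norm(monitor.current_wrist_force())>50:print("high");break
T=np.eye(4);T[:3,:3]=monitor.current_eef_rot();T[:3,3]=monitor.current_eef_pos()
np.save("H.npy",T@np.array(viewer.get_calibration("wrist")["hand_eye"]))
w=viewer.camera("wrist");t=viewer.camera("top")
cv2.imwrite("pics/w2.png",w[:,:,::-1]);cv2.imwrite("pics/t2.png",t[:,:,::-1])
W=np.hstack([w[:,:,::-1][100:,100:460],cv2.resize(t[85:250,160:345,::-1],(359,320))])if 0 else None
a=w[:,:,::-1];b=cv2.resize(t[85:250,175:345,::-1],None,fx=2,fy=2)
O=np.zeros((420,800,3),np.uint8);O[:,:460]=a[:,60:520];O[:330,460:800]=b;cv2.imwrite("pics/c2.png",O)
E
```

```text
-5 [ 0.461  -0.0022  0.0829] [-0.6 -0.5 19.6] 5.93
-10 [0.4614 0.0118 0.0829] [-0.9  0.4 19.5] 6.28
-20 [0.4657 0.0394 0.083 ] [-0.7  0.7 18.6] 6.98
-30 [0.4747 0.0659 0.0829] [-0.4  0.3 17.1] 7.68
-40 [0.4881 0.0904 0.083 ] [ 0.   0.8 16.8] 8.38
-50 [0.5056 0.1121 0.083 ] [-0.4  0.1 15.8] 9.08
-60 [0.5265 0.1306 0.083 ] [ 0.   0.4 15.1] 9.78
```

View pics/c2.png

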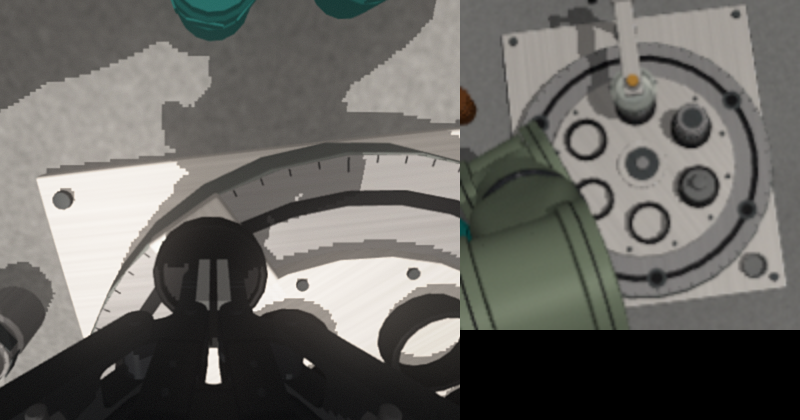

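The knob stayed centred on the fingertips, and the head that was on the left is now under the hood. I'll let the plunger rise slowly and watch the force follow it.

```bash
python3 - <<'E'
from h import *
F=lambda t:print(t,np.round(monitor.current_eef_pos(),4),np.round(monitor.current_wrist_force(),1),round(monitor.current_time_s(),2))
for z in(.085,.0875,.090,.094,.098,.101,.104):
    robot.move_linear(kn(-60,z),.03);F(z)
robot.move_linear(kn(-60,.2),.15)
T=np.eye(4);T[:3,:3]=monitor.current_eef_rot();T[:3,3]=monitor.current_eef_pos()
H=T@np.array(viewer.get_calibration("wrist")["hand_eye"])
w=viewer.camera("wrist");s=viewer.camera("side")
c=viewer.get_calibration("wrist");K=np.array([[c["fx"],0,c["cx"]],[0,c["fy"],c["cy"]],[0,0,1]])
for z in(.105,.0875):
    q=(np.linalg.inv(H)@np.r_[kn(-60,z),1])[:3];print("exp",z,cv2.projectPoints(np.array([[q[0],-q[1],-q[2]]]),np.zeros(3),np.zeros(3),K,np.array(c["D"]))[0].ravel())
O=np.zeros((420,800,3),np.uint8);O[:,:420]=w[:,60:480,::-1];O[:380,420:]=cv2.resize(s[150:300,150:300,::-1],(380,380));cv2.imwrite("pics/c3.png",O);F("up")
E
```

```text
0.085 [0.5261 0.1303 0.0855] [ 0.6  1.  10. ] 10.13
0.0875 [0.5261 0.1303 0.0879] [0.9 0.2 8.7] 10.38
0.09 [0.5261 0.1302 0.0904] [0.7 0.5 7.8] 10.63
0.094 [0.526  0.1302 0.0944] [0.8 0.9 7.8] 10.92
0.098 [0.526  0.1301 0.0983] [1.5 0.1 5.9] 11.2
0.101 [0.5257 0.1301 0.1011] [0.6 0.4 5.4] 11.45
0.104 [0.5257 0.1301 0.104 ] [ 0.2  1.4 -0.4] 11.7
exp 0.105 [272.40705921 212.13913047]
exp 0.0875 [272.43660735 204.99861525]
up [0.5254 0.13   0.1991] [ 1.1  0.2 -0.5] 12.59
```

View pics/c3.png

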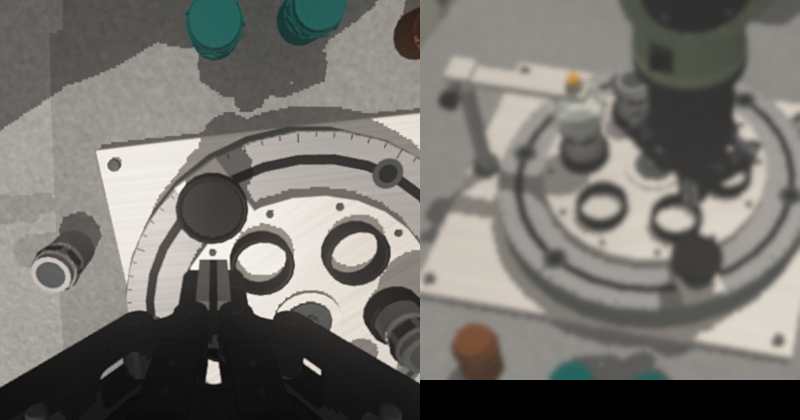

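The spring force followed the fingertips up to z = 0.101 (5.4 N) and then dropped to zero, so the plunger is fully out in the hole. The knob at (272,207) is near its expected position. I'll back away for a final top view.

```bash
python3 - <<'E'
from h import *
robot.move_linear(kn(-60,.27),.2)
robot.movep([.45,-.2,.33],R)
robot.movep([.21,-.5,.3],R)
t=viewer.camera("top");cv2.imwrite("pics/t4.png",t[:,:,::-1])
m=cv2.imread("pics/top0.png");d=cv2.absdiff(m,t[:,:,::-1]).max(2)
cv2.imwrite("pics/c4.png",np.hstack([cv2.resize(t[85:270,140:345,::-1],(440,397)),cv2.resize(cv2.cvtColor(d,8),None,fx=.64,fy=.945)]))
print(monitor.current_time_s(),monitor.current_wrist_force())
E
```

```text
15.875 [ 0.12933259 -0.19827639  0.52083568]
```

View pics/c4.png

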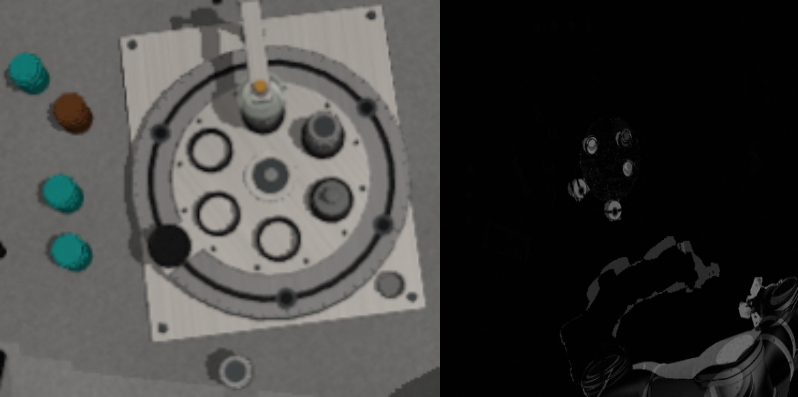

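The final top view shows the knob over the next hole at crop (168,245). The wanted head is under the hood, with the tested head and the plug moved round one place to the right. The difference image shows no change apart from the table, the knob, the arm and its shadow.

```bash
python3 -c "
from station import robot
robot.close_job()"
```

```text
the job is handed in; nothing more can be done
```

The head in the left socket is now under the gas hood and the table is locked one hole on. I pressed the knob fully in (z = 0.083, 15–20 N) with the closed fingertips and kept it in. I then turned the table 60° clockwise seen from above and let the plunger out over the next hole.

**Plunger:** its spring force followed the fingertips all the way up to z = 0.101, where 5.4 N remained, then dropped to zero. That means it sprang right out into the hole. I did not test the lock by pushing on the table.

**Final pictures:** the top view shows the knob at the next hole. The two heads and the plug are still upright in their sockets, each one place round. Comparing it with the first top picture shows nothing else on the bench moved.

No check failed or disagreed. The arm ended well clear of everything, and I handed the job in at about 16 s.

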